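Snap a spare board into the readout console

ROBOT

A 7-joint arm with a two-finger parallel gripper is mounted at the origin on the work surface. World frame = base frame: x ahead of the robot, y to its left, z up, the work surface at z = 0. Lengths are in m, angles in rad, forces in N, time in s.
With the tool pointing down it reaches from about 0.4 to 0.85 m from the base axis. Payload 10.4 kg.
Tool frame: the origin (TCP) lies on the centre line of the jaws, within the pads' length; the fingertips stand 22 mm ahead of it and the grasp point (between the pads) lies 3 mm ahead of it; z points along the fingers, y is the line along which they close (so a half turn about z gives the same grasp; the last joint's range is limited). The gripper opens to 87 mm and grips with 3 to 60 N. Pads are 19 mm wide; open, the fingers measure 117 mm over their backs; the gripper's body (75 mm by 190 mm) begins 51 mm behind the grasp point.
Start: joints at [1.225, 0.332, -0.065, 1.46, 0.022, 1.35, -0.088], TCP at [0.198, -0.593, 0.245] pointing down, gripper open.
Joint ranges: [-2.6, 2.6], [-0.5, 2.12], [-1.47, 1.34], [0.16, 2.42], [-1.27, 4.41], [0.06, 2.06], [-2.6, 2.6]. Speed limits (rad/s): [2.22, 2.22, 2.79, 2.79, 3.14, 3.14, 3.14].

INTERFACE

Orientations are given as a unit quaternion [x, y, z, w].
In Python, from bench import r gives the robot as it stands.
- The arm moves only by the shell command python3 jog.py 'ROWS' [FORCE]. ROWS is a JSON list of rows, 1 to 12 of them, each an object with the fields d (a list: dx, dy, dz in units of 20 mm), yaw (a turn about the tool's z in units of 0.25 rad), aperture (the finger opening in m); a field left out counts as zero (the opening has to be given); each row is the pose to reach, as a shift and turn from the pose commanded when the command began, along the tool's axes at that moment; what a row does not reach only later rows make up. A row lasts 1/10 s, in which the tool goes at most 0.05 m and 0.15 rad, less where a joint would pass 70% of its speed; a pose out of reach is approached as far as the arm can. The fingers move at their own pace and stop on an object; FORCE is the grip in N (left out, the last holds). Time passes only in rows, so rows that do not move let the fingers close. It prints the time, the measured TCP pose, the force, the opening and the grip force at its end. Input that does not fit is refused with a message, and nothing moves.
- r.read_state(): the state, without advancing time (a new reading comes with each control period).
- r.camera(name): name is "scene" or "top"; returns a dict with "img" (480x640x3 uint8, red, green, blue), "fx", "fy", "cx", "cy" (pixels), "k1" (the pictures are not rectified: a ray, as slopes to the right and down, at radius r is drawn at 1 + k1 r^2 times it, then the intrinsics apply), "pose" (4x4, takes a point from camera to world coordinates). Camera axes: x right, y down, z forward; pixel columns grow to the right and rows downward; lengths in m; the calibration is good to about 2 mm. A picture is of the moment at which its call begins. There is no depth.
- r.close_job(): hands the job in; it is judged then, once.
The state is a dict: "time": time; "joint_positions": joint angles; "joint_vel": joint speeds; "joint_torque": joint torques, N m; "ee_pos": TCP position; "eef_rot": TCP orientation; "ft_force": force on the tool from outside, world axes, zero at the start; "torque": the same for the moment, N m; "width": finger opening in m; "grip_force": force on a finger pad.
Only numpy, scipy, OpenCV 4.12 (cv2) and the standard library are available. Lean on these libraries where they do the work, as an engineer would, in place of code of your own. Each camera call takes 0.05 s, during which the arm holds its last target. There are 200 camera calls.

TASK

Fit the spare circuit board from the packing foam into the opened readout console: lay it, components outward, on the four snap posts of the sloping plate, the one way round that its holes match, then press it down beside each post until all four have clicked and the board is held fully home. Leave the board free of the gripper, and do not shift the other things lying on the bench.

Things in the scene. Friction and masses are not known exactly. Their poses are not given: they have to be found in the camera images.
- board: Green circuit board 120 (x) by 180 (y) by 3 mm, 0.25 to 0.4 kg, lying on the foam, components up. Origin: centre of the underside; z out of the component side. Four 11 mm holes, hole2 set in from its corner: it fits one way round only. Parts stand only within 23 mm of the x = 0 line; both long edges (beyond 25 mm from it) are bare and flat for pressing
- lift (a point): Centre of the top of the black block (transformer) amid the board, 37 mm above the board's underside; axes as the board's. The block is 36 (x) by 44 (y) by 34 mm, holds most of the weight and is the part to lift the board by: 28 mm free on every side. Beyond: grey terminal block at y = +80 mm (17 mm high), two round capacitors at y = -62 (25 mm high), white header at y = -83 (15 mm)
- hole0 (a point): Centre of the board's hole at x = -50, y = +80 mm, at the underside; axes as the board's
- hole1 (a point): Centre of the board's hole at x = -50, y = -80 mm, at the underside; axes as the board's
- hole2 (a point): Centre of the board's hole at x = +50, y = +56 mm (the set-in one), at the underside; axes as the board's
- hole3 (a point): Centre of the board's hole at x = +50, y = -80 mm, at the underside; axes as the board's
- console: Readout console, fixed: grey wedge-shaped case with black cheeks, 226 mm wide (y), 139 mm deep (x), fascia off. Origin: centre of its underside; x towards its high back. Its top is a dark plate sloping 30 degrees that faces -x and up, 46 mm above the bench at the front, 126 at the back. Cheeks and folded edges stand up to 12 mm round the plate, not above a seated board
- post0 (a point): White snap post for hole0: centre of its shoulder (16 mm across, 12 mm off the plate), where the underside of a board that is home rests. Axes of all posts: z out along the post, square to the sloping plate (30 degrees from vertical), x up the slope, y along the console's width. Above the shoulder a core 7 mm across tapers to a point 18.5 mm above the shoulder; holes find it within 4 mm
- post1 (a point): Snap post for hole1, like post0. Each has on its +y and -y side a sprung barb, together 15 mm across, with its catching underside 4.5 mm above the shoulder. A board laid on them stays up, its underside 8 to 9 mm above the shoulders; about 10 N at a post pushes it past the barbs, which spring out over it and hold it with 1.5 mm of play. With three posts home the stiff board may pull the fourth in
- post2 (a point): Snap post for hole2 (the set-in one), like post0
- post3 (a point): Snap post for hole3, like post0
- foam: Grey packing foam, fixed to the bench, 150 (x) by 206 (y) by 12 mm high, under the board. Origin: centre of its underside
- fascia: Bystander: the console's fascia with display and keys, 168 by 230 mm, 9 mm high, lying on the bench at the left. Origin: centre of its underside
- driver: Bystander: screwdriver, 170 mm, lying between the console and the foam. Origin: on its underside at mid-length
- dish: Bystander: steel dish, 80 mm across, 24 mm high. Origin: centre of its underside
- specimen: Bystander: soil specimen, 38 mm across, 82 mm high, standing near the robot. Origin: centre of its underside
- sampler: Bystander: steel sample tube, 44 mm across, 100 mm high, standing behind the foam. Origin: centre of its underside
- gauge: Bystander: dial gauge, 56 mm across, lying face up, 20 mm high, 125 mm long with its stem, behind the foam. Origin: centre of the underside of its dial
- topcap: Bystander: aluminium top cap, 60 mm across, 26 mm high, in front of the foam. Origin: centre of its underside

How it is judged:
At the end, for the whole second after the job is handed in: The board is home on all four posts: each hole's underside is less than 2.2 mm above its own post's shoulder (below the barbs' catch) and its centre within 4.5 mm of it, and the board is at rest (z of hole0 in the frame of post0 below 0.0022 m and distance between hole0 and post0 below 0.0045 m and z of hole1 in the frame of post1 below 0.0022 m and distance between hole1 and post1 below 0.0045 m and z of hole2 in the frame of post2 below 0.0022 m and distance between hole2 and post2 below 0.0045 m and z of hole3 in the frame of post3 below 0.0022 m and distance between hole3 and post3 below 0.0045 m and linear speed of board below 0.01 m/s); the robot touches nothing.
It fails at once if a bystander (fascia, screwdriver, dish, specimen, sample tube, dial gauge or top cap) is shifted by more than 25 mm (distance of any of fascia, driver, dish, specimen, sampler, gauge, topcap from where it was at the start of the episode above 0.025 m).
It also fails if it takes over 58 s, if anything falls off the work surface, if the arm or the gripper's body presses on something with over 40 N, if the wrist force passes 120 N, or if a joint passes its speed limit or range.

## Working session

There is one attempt and no reset: what is moved stays moved. The work goes in short steps, Python scripts to look and compute and a shell command to move; the robot and the scene stay as the last step left them, time stands still between calls to the robot, and variables do not carry over. Pictures are saved under pics/ and viewed, at most 10 in all, crops included, and the job is handed in when it is done.

```bash
ls; mkdir -p pics
python3 - <<'E'
from bench import r
import cv2
for n in("scene","top"):
    c=r.camera(n); cv2.imwrite(f"pics/{n}0.png",c["img"][:,:,::-1]); print({k:c[k] for k in c if k!="img"})
s=r.read_state(); print(s)
E
```

```text
bench.py
jog.py
pics
{'fx': 454.4251363965232, 'fy': 454.4251363965232, 'cx': 320.2313541240813, 'cy': 237.34299234403233, 'k1': 0.014403788559763629, 'pose': array([[-0.78072412,  0.38244388, -0.49417257,  0.98421623],
       [ 0.62486326,  0.4828406 , -0.61352332,  0.67470625],
       [ 0.00396834, -0.78778273, -0.61594043,  0.65495575],
       [ 0.        ,  0.        ,  0.        ,  1.        ]])}
{'fx': 509.53717911576183, 'fy': 509.53717911576183, 'cx': 318.04186202209155, 'cy': 236.84602205282897, 'k1': -0.04293297144659428, 'pose': array([[-4.67409436e-02, -9.78643331e-01,  2.00181205e-01,
         3.46910497e-01],
       [-9.98907045e-01,  4.57962751e-02, -9.34972188e-03,
         1.14690773e-01],
       [-1.75105739e-05, -2.00399431e-01, -9.79714279e-01,
         1.12980449e+00],
       [ 0.00000000e+00,  0.00000000e+00,  0.00000000e+00,
         1.00000000e+00]])}
{'time': 0.1, 'joint_positions': array([ 1.22543675,  0.33280355, -0.06469799,  1.46082549,  0.0216333 ,
        1.34989766, -0.08852002]), 'joint_vel': array([ 0.00139144, -0.00151768, -0.00056637,  0.00067835,  0.0002842 ,
       -0.00049958, -0.0007654 ]), 'joint_torque': array([ 1.80827141e-03, -6.24546003e+01,  2.49186979e-02, -3.90717244e+01,
       -6.14038669e-02,  3.66145594e-02,  4.69197767e-05]), 'ee_pos': array([ 0.19813155, -0.59244348,  0.24385189]), 'eef_rot': array([ 9.87006013e-01,  1.60682130e-01, -1.42552939e-04, -6.02204392e-04]), 'ft_force': array([-0.00966091, -0.61200973, -0.78900733]), 'torque': array([-0.00261969,  0.01634804,  0.08324393]), 'grip_force': 0.0, 'width': 0.08686355868376128}
```

View pics/scene0.png

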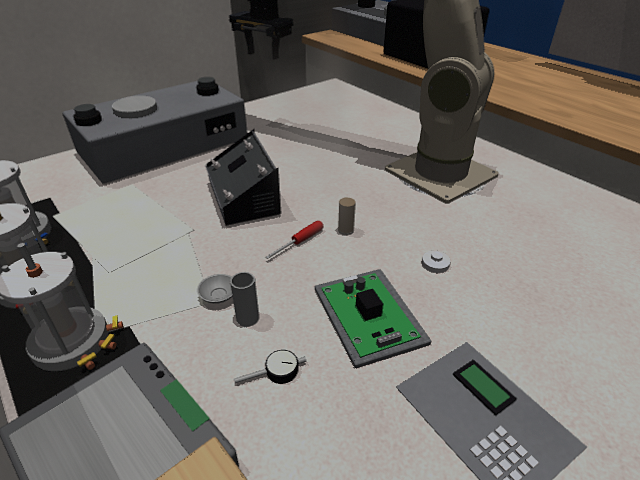

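View pics/top0.png

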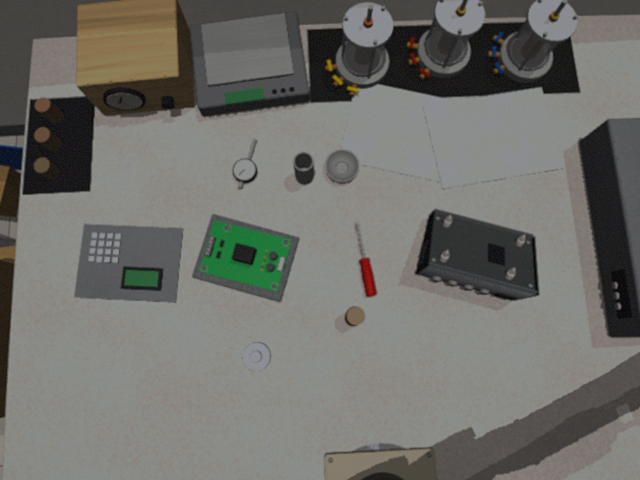

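The top view shows the board at about (245,257) and the console at (478,255), with the board's terminal block to the left (+y). I'll enlarge crops from both cameras.

Run:
```python
import cv2,numpy as np
t=cv2.imread("pics/top0.png"); s=cv2.imread("pics/scene0.png")
def crop(im,x,y,w,h,k):return cv2.resize(im[y:y+h,x:x+w],None,fx=k,fy=k,interpolation=cv2.INTER_CUBIC)
a=np.vstack([np.hstack([crop(t,185,205,130,100,3),np.zeros((300,10,3),np.uint8),crop(t,410,200,130,100,3)]),
 np.hstack([crop(s,305,260,130,100,3),np.zeros((300,10,3),np.uint8),crop(s,190,125,130,100,3)])])
cv2.imwrite("pics/c1.png",a);print(a.shape)
```

```text
(600, 790, 3)
```

View pics/c1.png

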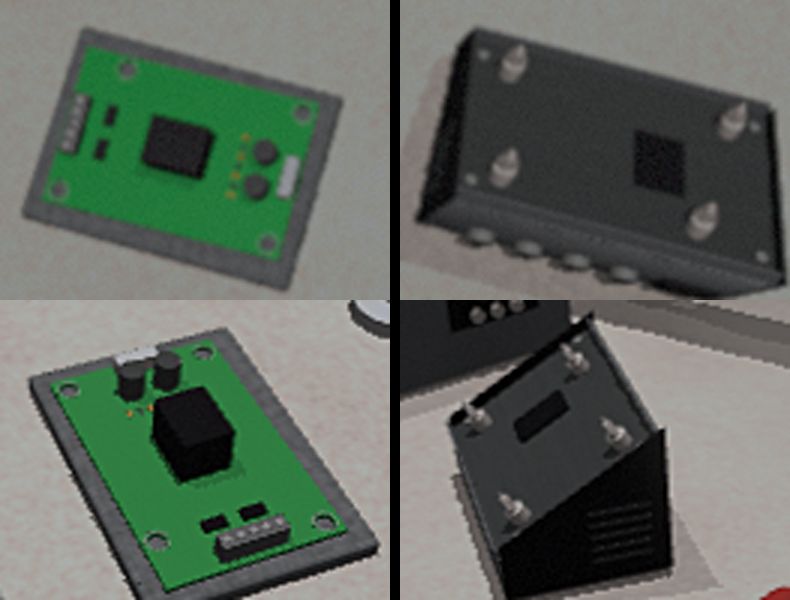

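```bash
cat > h.py <<'E'
import numpy as np,cv2
from scipy.optimize import least_squares
from scipy.spatial.transform import Rotation as R
def proj(c,P):
    T=np.linalg.inv(c["pose"]); K=np.array([[c["fx"],0,c["cx"]],[0,c["fy"],c["cy"]],[0,0,1]])
    return cv2.projectPoints(np.asarray(P,float),cv2.Rodrigues(T[:3,:3])[0],T[:3,3],K,np.array([c["k1"],0,0,0,0]))[0][:,0]
def Rz(a): return R.from_euler('z',a).as_matrix()
H=np.array([[-50,80,0],[-50,-80,0],[50,56,0],[50,-80,0]])/1e3
RS=R.from_euler('y',-30,degrees=True).as_matrix()   # console frame -> slope axes (x up slope)
def bpt(p,L): return L@Rz(p[2]).T+[p[0],p[1],0.012]     # board on foam
def cpt(p,L):  # L in seated-board coords (underside at shoulders)
    q=(np.asarray(L)+[p[3],0,0.012])@RS.T+[0,0,0.086]
    return q@Rz(p[2]).T+[p[0],p[1],0]
E
cat > fit.py <<'E'
from bench import r
from h import *
cs={n:r.camera(n) for n in("top","scene")}
off=lambda a,o,sub:(np.array(a,float)-sub+.5)/3-.5+o
hb={"top":off([[59,189],[267,243],[127,70],[303,113]],[185,205],[0,0]),"scene":off([[324,522],[203,353],[158,541],[68,390]],[305,260],[0,300])}
tp={"top":off([[741,104],[518,45],[708,202],[507,150]],[410,200],[400,0]),"scene":off([[467,403],[503,492],[565,345],[606,420]],[190,125],[400,300])}
fb=lambda p:np.concatenate([(proj(cs[n],bpt(p,H+[0,0,.003]))-hb[n]).ravel() for n in cs])
fc=lambda p:np.concatenate([(proj(cs[n],cpt(p,H+[0,0,.0175]))-tp[n]).ravel() for n in cs])
b=least_squares(fb,[.45,.25,-.25]); c=least_squares(fc,[.45,-.25,2.9,0])
print(b.x,b.fun.round(1));print(c.x,c.fun.round(1)); np.savez("fit.npz",b=b.x,c=c.x)
def draw(n,L,x,y,w,h,k=3.):
    im=cv2.resize(cs[n]["img"][y:y+h,x:x+w,::-1],None,fx=k,fy=k,interpolation=cv2.INTER_CUBIC)
    for P,col in L:
        for q in proj(cs[n],P): u=((q-[x,y])+.5)*k-.5; cv2.circle(im,tuple(int(round(t)) for t in u),2,col,-1)
    return im
LB=[(bpt(b.x,H+[0,0,.003]),(0,0,255)),(bpt(b.x,np.array([[x,y,3] for x in(-60,60) for y in(-90,90)])/1e3),(255,0,255)),(bpt(b.x,np.array([[x,y,37] for x in(-18,18) for y in(-22,22)])/1e3),(0,255,255))]
t=np.linspace(0,2*np.pi,24); ring=np.array([[.008*np.cos(a),.008*np.sin(a),0] for a in t])
LC=[(cpt(c.x,H+[0,0,.0185]),(0,0,255)),(cpt(c.x,np.vstack([h+ring for h in H])),(0,255,255)),(bpt(c.x,np.array([[x,y,-12] for x in(-69.5,69.5) for y in(-113,113)])/1e3),(255,0,255))]
a=np.vstack([np.hstack([draw("top",LB,185,205,130,100),draw("top",LC,410,200,130,100)]),np.hstack([draw("scene",LB,305,260,130,100),draw("scene",LC,190,125,130,100)])])
cv2.imwrite("pics/f1.png",a)
E
python3 fit.py
```

```text
[ 0.54071045  0.26875718 -0.29334255] [-0.6  0.5 -0.1  0.2 -0.3 -0.1 -0.4  0.1 -0.1 -0.2 -0.3 -0.5 -0.7 -0.1
 -0.2 -0.1]
[ 0.51667134 -0.23151569  2.82593402  0.00382012] [-1.   0.5 -0.5  0.5 -0.1  0.9  0.1  0.3 -0.9 -0.6 -0.8  0.6 -0.5 -0.2
 -0.7 -0.6]
```

View pics/f1.png

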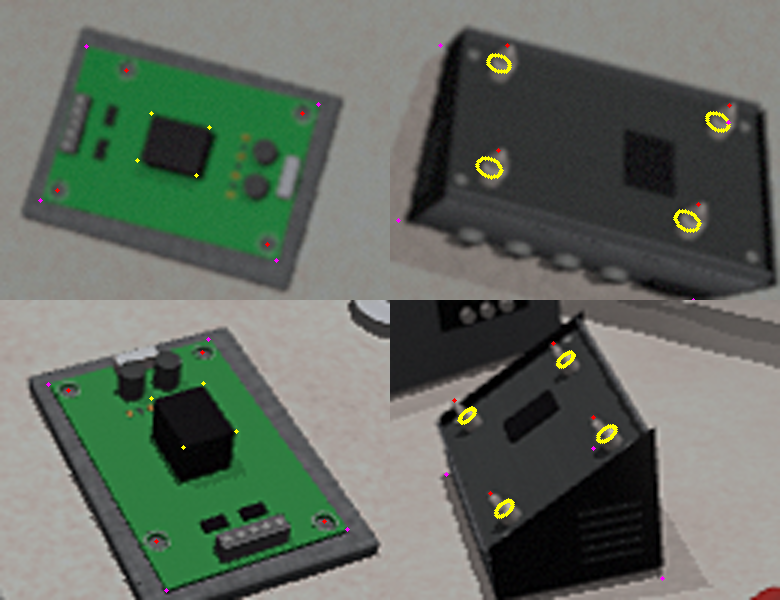

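The overlay agrees with the holes, board corners, post shoulders and tips, and base corners to under about 1 px. The console's high back faces the robot, so the board has to turn about 180°. Next I'll compute the pick shift.

```bash
cat > go.py <<'E'
import sys
from bench import r
from h import *
f=np.load("fit.npz"); b,c=f["b"],f["c"]
def shift(t,yaw,say=""):
    s=r.read_state(); M=R.from_quat(s["eef_rot"]).as_matrix()
    d=M.T@(np.array(t)-s["ee_pos"]); psi=np.arctan2(M[1,0],M[0,0])
    print(say,"tgt",np.round(t,4),"shift",d.round(4),"turn",round(float(psi-yaw),3),"wrap",round(float((psi-yaw+np.pi)%(2*np.pi)-np.pi),3),"q",s["joint_positions"].round(2),"t",s["time"])
E
python3 - <<'E'
from go import *
for z in(.24,.043): shift([b[0],b[1],z],b[2]+np.pi)
E
```

```text
tgt [0.5407 0.2688 0.24  ] shift [ 0.598  -0.7081  0.0046] turn -2.525 wrap -2.525 q [ 1.23  0.33 -0.06  1.46  0.02  1.35 -0.09] t 0.2
 tgt [0.5407 0.2688 0.043 ] shift [ 0.5981 -0.708   0.2016] turn -2.525 wrap -2.525 q [ 1.23  0.33 -0.06  1.46  0.02  1.35 -0.09] t 0.2
```

Careful with the scale: shifts go in units of 20 mm and turns go in units of 0.25 rad. That gives: -0.708 m is -35.4, 0.598 m is 29.9, -2.525 rad is -10.1.

```bash
python3 jog.py '[{"d": [15, -17.7, 0], "yaw": -4, "aperture": 0.06}, {"d": [15, -17.7, 0], "yaw": -4, "aperture": 0.06}, {"d": [15, -17.7, 0], "yaw": -4, "aperture": 0.06}, {"d": [15, -17.7, 0], "yaw": -4, "aperture": 0.06}, {"d": [15, -17.7, 0], "yaw": -4, "aperture": 0.06}, {"d": [15, -17.7, 0], "yaw": -4, "aperture": 0.06}, {"d": [15, -17.7, 0], "yaw": -4, "aperture": 0.06}, {"d": [15, -17.7, 0], "yaw": -4, "aperture": 0.06}, {"d": [29.9, -35.4, 0], "yaw": -10.1, "aperture": 0.06}, {"d": [29.9, -35.4, 0], "yaw": -10.1, "aperture": 0.06}, {"d": [29.9, -35.4, 0], "yaw": -10.1, "aperture": 0.06}, {"d": [29.9, -35.4, 0], "yaw": -10.1, "aperture": 0.06}]' 20
python3 - <<'E'
from go import *
for z in(.2,.043): shift([b[0],b[1],z],b[2]+np.pi)
E
```

```text
time: 1.4
ee_pos: [0.4206, -0.0334, 0.2448]
eef_rot: [0.57, 0.822, -0.0, 0.001]
ft_force: [1.2, -0.3, 0.0]
width: 0.0598
grip_force: 0.0
 tgt [0.5407 0.2688 0.2   ] shift [0.241  0.2183 0.0446] turn -0.92 wrap -0.92 q [ 0.72 -0.11 -0.69  1.93 -0.07  1.3   0.41] t 1.4
 tgt [0.5407 0.2688 0.043 ] shift [0.2412 0.2182 0.2016] turn -0.92 wrap -0.92 q [ 0.72 -0.11 -0.69  1.93 -0.07  1.3   0.41] t 1.4
```

Converted, 0.241 m is 12.05, 0.218 m is 10.9, -0.92 rad is -3.68.

```bash
python3 jog.py '[{"d": [12.05, 10.9, 2.2], "yaw": -3.68, "aperture": 0.06}, {"d": [12.05, 10.9, 2.2], "yaw": -3.68, "aperture": 0.06}, {"d": [12.05, 10.9, 2.2], "yaw": -3.68, "aperture": 0.06}, {"d": [12.05, 10.9, 2.2], "yaw": -3.68, "aperture": 0.06}, {"d": [12.05, 10.9, 2.2], "yaw": -3.68, "aperture": 0.06}, {"d": [12.05, 10.9, 2.2], "yaw": -3.68, "aperture": 0.06}, {"d": [12.05, 10.9, 2.2], "yaw": -3.68, "aperture": 0.06}, {"d": [12.05, 10.9, 2.2], "yaw": -3.68, "aperture": 0.06}, {"d": [12.05, 10.9, 2.2], "yaw": -3.68, "aperture": 0.06}, {"d": [12.05, 10.9, 2.2], "yaw": -3.68, "aperture": 0.06}]'
python3 - <<'E'
from go import *
shift([b[0],b[1],.043],b[2]+np.pi)
E
```

```text
time: 2.4
ee_pos: [0.5421, 0.2647, 0.2006]
eef_rot: [0.15, 0.989, -0.0, 0.0]
ft_force: [-0.2, -0.1, -0.2]
width: 0.06
grip_force: 0.0
 tgt [0.5407 0.2688 0.043 ] shift [0.0027 0.0036 0.1576] turn -0.007 wrap -0.007 q [ 0.18  0.47 -0.94  1.54  0.39  1.33  0.47] t 2.4
```

```bash
python3 jog.py '[{"d": [0.15, 0.175, 2], "yaw": -0.028, "aperture": 0.06}, {"d": [0.15, 0.175, 4], "yaw": -0.028, "aperture": 0.06}, {"d": [0.15, 0.175, 5], "yaw": -0.028, "aperture": 0.06}, {"d": [0.15, 0.175, 5], "yaw": -0.028, "aperture": 0.06}, {"d": [0.15, 0.175, 5], "yaw": -0.028, "aperture": 0.06}]'
python3 - <<'E'
from go import *
shift([b[0],b[1],.043],b[2]+np.pi)
c=r.camera("top");s=r.camera("scene")
a=np.hstack([cv2.resize(x["img"][y:y+140,u:u+140,::-1],None,fx=2.8,fy=2.8,interpolation=cv2.INTER_CUBIC) for x,u,y in((c,175,185),(s,300,235))])
cv2.imwrite("pics/g1.png",a)
E
```

```text
time: 2.9
ee_pos: [0.5407, 0.2694, 0.1017]
eef_rot: [0.146, 0.989, -0.0, 0.001]
ft_force: [1.0, 0.2, 0.5]
width: 0.0601
grip_force: 0.0
 tgt [0.5407 0.2688 0.043 ] shift [-0.0001 -0.0006  0.0587] turn -0.0 wrap -0.0 q [ 0.14  0.57 -0.89  1.64  0.47  1.16  0.41] t 2.9
```

View pics/g1.png

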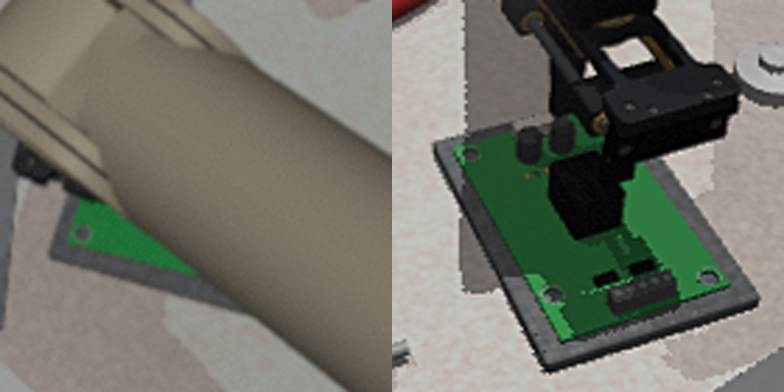

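The gripper hangs square over the black block at about (585,190) in the scene crop, with its fingers along the board's long axis. Next I'll descend, close and lift.

Converted, 0.0587 m is 2.935, 0.05 m is 2.5.

```bash
python3 jog.py '[{"d": [0, -0.025, 1.5], "aperture": 0.06}, {"d": [0, -0.025, 2.5], "aperture": 0.06}, {"d": [0, -0.025, 2.935], "aperture": 0.06}, {"d": [0, -0.025, 2.935], "aperture": 0.06}, {"d": [0, -0.025, 2.935], "aperture": 0.03}, {"d": [0, -0.025, 2.935], "aperture": 0.03}, {"d": [0, -0.025, 2.935], "aperture": 0.03}, {"d": [0, -0.025, 2.935], "aperture": 0.03}, {"d": [0, -0.025, 2.935], "aperture": 0.03}, {"d": [0, -0.025, 2.935], "aperture": 0.03}]' 25
python3 - <<'E'
from go import *
shift([b[0],b[1],.043],b[2]+np.pi)
E
```

```text
time: 4.0
ee_pos: [0.5405, 0.27, 0.0429]
eef_rot: [0.145, 0.989, 0.0, 0.001]
ft_force: [-1.5, -1.5, 6.9]
width: 0.0436
grip_force: 25.0
 tgt [0.5407 0.2688 0.043 ] shift [-0.0005 -0.0011 -0.0001] turn 0.001 wrap 0.001 q [ 0.11  0.63 -0.84  1.68  0.53  1.07  0.37] t 4.0
```

```bash
cat >> go.py <<'E'
yawp=c[2]+np.pi
def tcp(phi,h,gx=0.,gz=.028):
    # TCP so that board tilted phi deg has its x=+50 holes h above the shoulders along the posts
    P=cpt(c,[[.05,0,h]])[0]; p=np.radians(phi)
    v=np.array([np.cos(p)*(-.05+gx)-np.sin(p)*gz,0,np.sin(p)*(-.05+gx)+np.cos(p)*gz])
    return P+Rz(c[2])@v+[0,0,.003]
E
python3 jog.py '[{"d": [0, 0, -1], "aperture": 0.03}, {"d": [0, 0, -3], "aperture": 0.03}, {"d": [0, 0, -5.5], "aperture": 0.03}, {"d": [0, 0, -8], "aperture": 0.03}, {"d": [0, 0, -10], "aperture": 0.03}, {"d": [0, 0, -11], "aperture": 0.03}, {"d": [0, 0, -11], "aperture": 0.03}]'
python3 - <<'E'
from go import *
shift(tcp(0,.0185)+[0,0,.06],yawp)
for a in((0,.0185),(15,.014),(30,.01),(30,.0085)): print(tcp(*a).round(4))
im=r.camera("scene")["img"]; cv2.imwrite("pics/l1.png",im[:,:,::-1])
E
```

```text
time: 4.7
ee_pos: [0.5407, 0.2707, 0.2649]
eef_rot: [0.145, 0.989, 0.001, 0.002]
ft_force: [0.2, 0.4, -2.9]
width: 0.0435
grip_force: 25.0
 tgt [ 0.5344 -0.2373  0.2303] shift [-0.1399 -0.4884  0.0336] turn -3.118 wrap -3.118 q [ 0.18  0.43 -0.96  1.45  0.35  1.44  0.5 ] t 4.7
[ 0.5344 -0.2373  0.1703]
[ 0.5375 -0.2383  0.1525]
[ 0.5373 -0.2382  0.1342]
[ 0.5366 -0.238   0.1329]
```

View pics/l1.png

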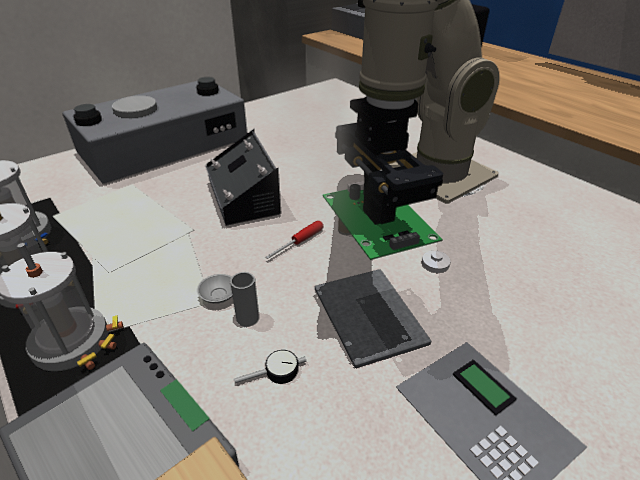

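The board is lifted level and the foam is empty. Next I'll carry it over with a +3.165 turn.

Converted, -0.32 m is -16, -0.296 m is -14.8, 1.5 rad is 6.

```bash
python3 jog.py '[{"d": [-0.5, -2, 0], "yaw": 0.6, "aperture": 0.03}, {"d": [-1, -3.5, 0], "yaw": 1.2, "aperture": 0.03}, {"d": [-1.5, -5, 0], "yaw": 1.8, "aperture": 0.03}, {"d": [-2, -6.5, 0], "yaw": 2.4, "aperture": 0.03}, {"d": [-2.25, -7.75, 0], "yaw": 3, "aperture": 0.03}, {"d": [-2.5, -9, 0], "yaw": 3.6, "aperture": 0.03}, {"d": [-2.9, -10.15, 0], "yaw": 4.2, "aperture": 0.03}, {"d": [-3.25, -11.3, 0], "yaw": 4.8, "aperture": 0.03}, {"d": [-3.55, -12.5, 0], "yaw": 5.4, "aperture": 0.03}, {"d": [-3.9, -13.65, 0], "yaw": 6, "aperture": 0.03}, {"d": [-4.25, -14.8, 0], "yaw": 6.6, "aperture": 0.03}, {"d": [-4.55, -16, 0], "yaw": 7.2, "aperture": 0.03}]'
python3 - <<'E'
from go import *
shift(tcp(0,.0185)+[0,0,.06],yawp)
E
```

```text
time: 5.95
ee_pos: [0.534, -0.064, 0.2595]
eef_rot: [0.867, 0.498, -0.001, -0.001]
ft_force: [1.0, -0.3, -2.4]
width: 0.0439
grip_force: 25.0
 tgt [ 0.5344 -0.2373  0.2303] shift [-0.1495  0.0876  0.0291] turn -4.924 wrap 1.359 q [ 0.57  0.18 -0.61  1.64  0.11  1.35 -0.57] t 5.95
```

Converted, -0.15 m is -7.5, -0.135 m is -6.75, 1.36 rad is 5.44.

```bash
python3 jog.py '[{"d": [-1, 0.6, 0], "yaw": 0.6, "aperture": 0.03}, {"d": [-2, 1.15, 0], "yaw": 1.2, "aperture": 0.03}, {"d": [-3, 1.75, 0], "yaw": 1.8, "aperture": 0.03}, {"d": [-4, 2.35, 0], "yaw": 2.4, "aperture": 0.03}, {"d": [-5, 2.95, 0], "yaw": 3, "aperture": 0.03}, {"d": [-6, 3.5, 0], "yaw": 3.6, "aperture": 0.03}, {"d": [-6.75, 4, 0.5], "yaw": 4.2, "aperture": 0.03}, {"d": [-7.5, 4.4, 1], "yaw": 4.8, "aperture": 0.03}, {"d": [-7.5, 4.4, 1.45], "yaw": 5.36, "aperture": 0.03}, {"d": [-7.5, 4.4, 1.45], "yaw": 5.44, "aperture": 0.03}, {"d": [-7.5, 4.4, 1.45], "yaw": 5.44, "aperture": 0.03}, {"d": [-7.5, 4.4, 1.45], "yaw": 5.44, "aperture": 0.03}]'
python3 - <<'E'
from go import *
shift(tcp(0,.0185)+[0,0,.06],yawp)
E
```

```text
time: 7.15
ee_pos: [0.5368, -0.2362, 0.2327]
eef_rot: [0.988, -0.152, -0.0, -0.0]
ft_force: [0.6, 0.2, -2.5]
width: 0.0437
grip_force: 25.0
 tgt [ 0.5344 -0.2373  0.2303] shift [-0.002   0.0018  0.0024] turn -6.274 wrap 0.01 q [ 0.63  0.28 -0.35  1.57  0.1   1.31 -1.61] t 7.15
```

```bash
python3 jog.py '[{"d": [-0.1, 0.09, 1], "yaw": 0.04, "aperture": 0.03}, {"d": [-0.1, 0.09, 2], "yaw": 0.04, "aperture": 0.03}, {"d": [-0.1, 0.09, 2.3], "yaw": 0.04, "aperture": 0.03}, {"d": [-0.1, 0.09, 2.3], "yaw": 0.04, "aperture": 0.03}, {"d": [-0.1, 0.09, 2.3], "yaw": 0.04, "aperture": 0.03}]'
cat > look.py <<'E'
import sys
from go import *
def look(name,phi=0,u0=170,v0=100,w=160,h=120,k=5.):
    shift(tcp(0,.0185),yawp)
    s=r.read_state(); cm=r.camera("scene")
    M=Rz(np.arctan2(*R.from_quat(s["eef_rot"]).as_matrix()[[1,0],0])+np.pi)@R.from_euler('y',-phi,degrees=True).as_matrix()
    P=(H+[0,0,.003-.028])@M.T+s["ee_pos"]-[0,0,.003]
    im=cv2.resize(cm["img"][v0:v0+h,u0:u0+w,::-1],None,fx=k,fy=k,interpolation=cv2.INTER_CUBIC)
    for Q,col in((P,(0,0,255)),(cpt(c,H+[0,0,.0185]),(0,255,255))):
        for q in proj(cm,Q): cv2.circle(im,tuple(int(round(t)) for t in (q-[u0,v0]+.5)*k-.5),3,col,-1)
    cv2.imwrite(name,im)
E
python3 -c "
from look import *
look('pics/p1.png')"
```

```text
time: 7.65
ee_pos: [0.5348, -0.2379, 0.1879]
eef_rot: [0.987, -0.159, 0.001, 0.0]
ft_force: [0.6, -0.1, -2.6]
width: 0.0432
grip_force: 25.0
 tgt [ 0.5344 -0.2373  0.1703] shift [-0.0006 -0.0004  0.0176] turn -6.287 wrap -0.004 q [ 0.63  0.3  -0.35  1.63  0.11  1.22 -1.63] t 7.65
```

View pics/p1.png

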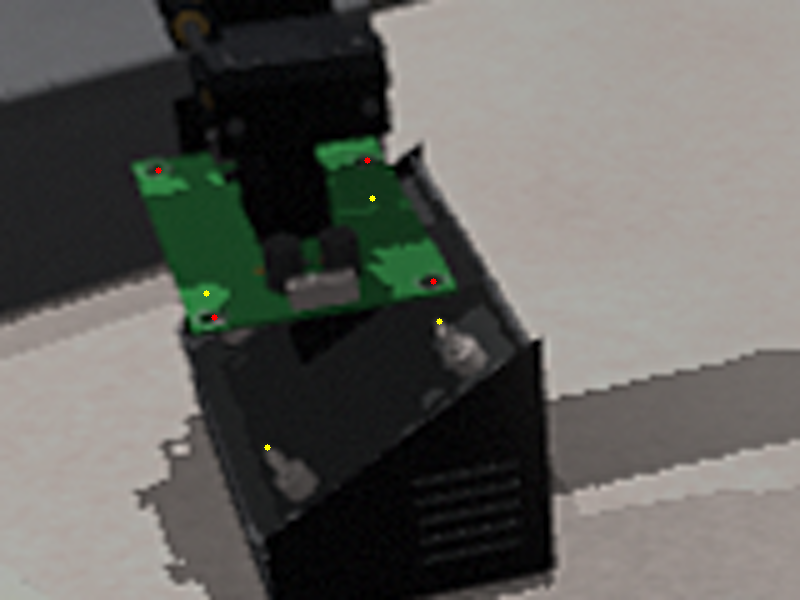

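Predicted holes (red) sit on the imaged holes to within about 1 px, so the board is true in the grip, roughly 18 mm above the upper post tips. I'll now lower it onto the two upper posts and let it pivot in the pads.

Converted, 0.0354 m is 1.77, 0.0176 m is 0.88.

```bash
python3 jog.py '[{"d": [-0.03, -0.02, 0.5], "aperture": 0.03}, {"d": [-0.03, -0.02, 0.88], "aperture": 0.03}, {"d": [0, -0.02, 1.1], "aperture": 0.03}, {"d": [0.05, -0.02, 1.35], "aperture": 0.03}, {"d": [0.1, -0.02, 1.55], "aperture": 0.03}, {"d": [0.13, -0.02, 1.77], "aperture": 0.03}, {"d": [0.13, -0.02, 1.77], "aperture": 0.03}]' 15; python3 -c "
from look import *
look('pics/p2.png',15)"
```

```text
time: 8.4
ee_pos: [0.5367, -0.2385, 0.1508]
eef_rot: [0.987, -0.159, -0.0, 0.0]
ft_force: [0.6, -1.1, -2.0]
width: 0.0439
grip_force: 15.0
 tgt [ 0.5344 -0.2373  0.1703] shift [-0.0025 -0.0004 -0.0196] turn -6.288 wrap -0.005 q [ 0.63  0.34 -0.35  1.67  0.12  1.16 -1.64] t 8.4
```

View pics/p2.png

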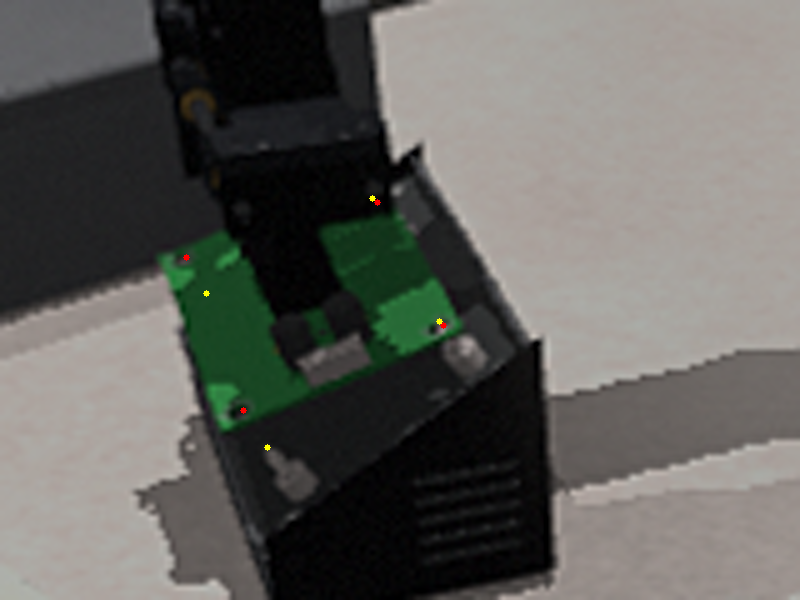

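The board pivots as planned: it is tilted about 15° with hole3 on post3's tip (437,330). I'll continue to 30°.

```bash
python3 jog.py '[{"d": [0, 0, 0.2], "aperture": 0.03}, {"d": [0, 0, 0.4], "aperture": 0.03}, {"d": [0, 0, 0.6], "aperture": 0.03}, {"d": [0, 0, 0.8], "aperture": 0.03}, {"d": [-0.02, 0, 0.915], "aperture": 0.03}, {"d": [-0.04, 0, 0.96], "aperture": 0.03}, {"d": [-0.04, 0, 0.96], "aperture": 0.03}]'; python3 -c "
from look import *
shift(tcp(30,.0085),yawp)
look('pics/p3.png',30)"
```

```text
time: 9.15
ee_pos: [0.536, -0.2395, 0.1329]
eef_rot: [0.987, -0.16, 0.0, 0.001]
ft_force: [-2.5, -5.0, 5.9]
width: 0.0439
grip_force: 15.0
 tgt [ 0.5366 -0.238   0.1329] shift [ 0.0001 -0.0016  0.    ] turn -6.289 wrap -0.006 q [ 0.62  0.36 -0.34  1.69  0.13  1.12 -1.65] t 9.15
 tgt [ 0.5344 -0.2373  0.1703] shift [-0.0022 -0.0015 -0.0374] turn -6.289 wrap -0.006 q [ 0.62  0.36 -0.34  1.69  0.13  1.12 -1.65] t 9.15
```

View pics/p3.png

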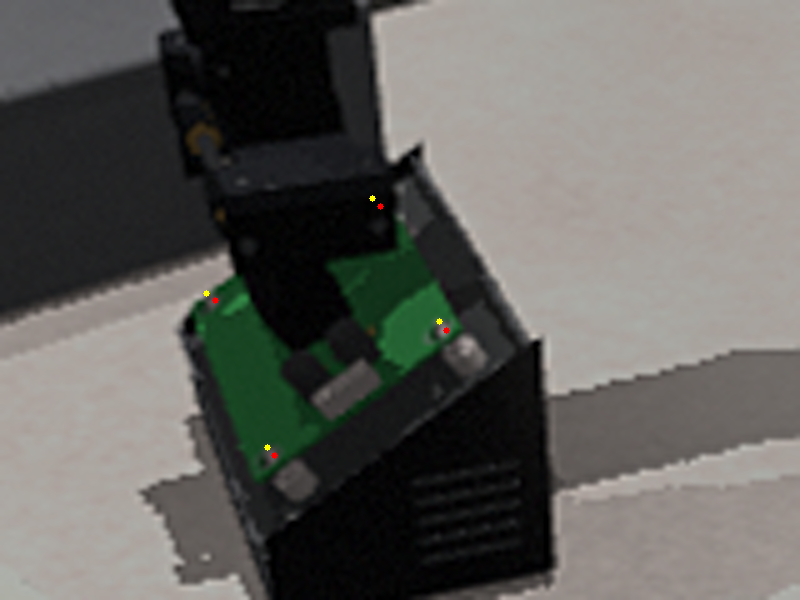

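The board lies parallel to the slope, with the post tips showing in its holes at (270,455), (440,330) and (210,298). I'll release and lift clear.

Converted, -0.11 m is -5.5, -0.09 m is -4.5.

```bash
python3 jog.py '[{"aperture": 0.06}, {"aperture": 0.06}, {"aperture": 0.06}, {"aperture": 0.06}, {"d": [0, 0, -1], "aperture": 0.06}, {"d": [0, 0, -2.5], "aperture": 0.06}, {"d": [0, 0, -4.5], "aperture": 0}, {"d": [0, 0, -5.5], "aperture": 0}, {"d": [0, 0, -5.5], "aperture": 0}, {"d": [0, 0, -5.5], "aperture": 0}]'; python3 -c "
from look import *
look('pics/p4.png',30)
# press points: board-top contact (x,y); vertical tool, tip upslope edge touches first
for n,x,y in(('h0',-49,55),('h1',-49,-55),('h2',47,81),('h3',47,-55)):
  for hh in (.02,.009,0): 
    P=cpt(c,[[x/1e3,y/1e3,hh+.003]])[0]
    # tool x=-board x: put the upslope lower edge of the tip at P
    t=P+[0,0,.022]-Rz(c[2])@np.array([.0095,0,0]); shift(t,yawp,n+' '+str(hh))
"
```

```text
time: 10.2
ee_pos: [0.5362, -0.2379, 0.242]
eef_rot: [0.987, -0.159, 0.0, 0.0]
ft_force: [0.5, -0.3, -0.6]
width: 0.0362
grip_force: 0.0
 tgt [ 0.5344 -0.2373  0.1703] shift [-0.0019  0.      0.0717] turn -6.287 wrap -0.004 q [ 0.63  0.27 -0.35  1.56  0.09  1.33 -1.62] t 10.2
h0 0.02 tgt [ 0.5625 -0.3043  0.1157] shift [0.0464 0.0548 0.1255] turn -6.287 wrap -0.004 q [ 0.63  0.27 -0.35  1.56  0.09  1.33 -1.62] t 10.25
h0 0.009 tgt [ 0.5572 -0.3026  0.1062] shift [0.0409 0.0548 0.135 ] turn -6.287 wrap -0.004 q [ 0.63  0.27 -0.35  1.56  0.09  1.33 -1.62] t 10.25
h0 0 tgt [ 0.553  -0.3012  0.0984] shift [0.0364 0.0548 0.1428] turn -6.287 wrap -0.004 q [ 0.63  0.27 -0.35  1.56  0.09  1.33 -1.62] t 10.25
h1 0.02 tgt [ 0.5966 -0.1998  0.1157] shift [ 0.0459 -0.0552  0.1255] turn -6.287 wrap -0.004 q [ 0.63  0.27 -0.35  1.56  0.09  1.33 -1.62] t 10.25
h1 0.009 tgt [ 0.5914 -0.1981  0.1062] shift [ 0.0404 -0.0552  0.135 ] turn -6.287 wrap -0.004 q [ 0.63  0.27 -0.35  1.56  0.09  1.33 -1.62] t 10.25
h1 0 tgt [ 0.5871 -0.1967  0.0984] shift [ 0.0359 -0.0551  0.1428] turn -6.287 wrap -0.004 q 
[... 235 characters left out ...]
42] shift [-0.0422  0.0812  0.0871] turn -6.287 wrap -0.004 q [ 0.63  0.27 -0.35  1.56  0.09  1.33 -1.62] t 10.25
h2 0 tgt [ 0.4658 -0.3001  0.1464] shift [-0.0467  0.0812  0.0949] turn -6.287 wrap -0.004 q [ 0.63  0.27 -0.35  1.56  0.09  1.33 -1.62] t 10.25
h3 0.02 tgt [ 0.5176 -0.174   0.1637] shift [-0.0373 -0.0548  0.0776] turn -6.287 wrap -0.004 q [ 0.63  0.27 -0.35  1.56  0.09  1.33 -1.62] t 10.25
h3 0.009 tgt [ 0.5123 -0.1722  0.1542] shift [-0.0428 -0.0548  0.0871] turn -6.287 wrap -0.004 q [ 0.63  0.27 -0.35  1.56  0.09  1.33 -1.62] t 10.25
h3 0 tgt [ 0.5081 -0.1708  0.1464] shift [-0.0473 -0.0548  0.0949] turn -6.287 wrap -0.004 q [ 0.63  0.27 -0.35  1.56  0.09  1.33 -1.62] t 10.25
```

View pics/p4.png

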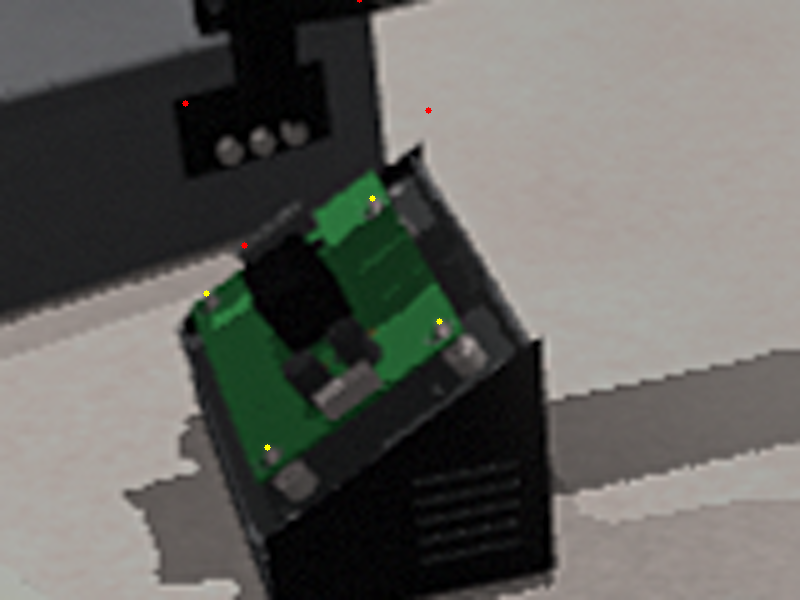

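That used my 10 pictures. The board lies on all four posts, parallel to the plate, with tips in the holes at (375,205), (207,297), (441,328) and (270,455). From here I press by force and height readings, starting at post3.

Careful with the scale: shifts go in units of 20 mm and turns go in units of 0.25 rad. That gives: 0.0786 m is 3.93, -0.0548 m is -2.74, -0.004 rad is -0.016.

```bash
python3 jog.py '[{"d": [-1.775, -2.74, 1.5], "yaw": -0.016, "aperture": 0}, {"d": [-1.775, -2.74, 1.5], "yaw": -0.016, "aperture": 0}, {"d": [-1.775, -2.74, 3], "yaw": -0.016, "aperture": 0}, {"d": [-1.775, -2.74, 3.93], "yaw": -0.016, "aperture": 0}, {"d": [-1.775, -2.74, 3.93], "yaw": -0.016, "aperture": 0}, {"d": [-2.025, -2.74, 4.35], "yaw": -0.016, "aperture": 0}]' 20; python3 jog.py '[{"d": [-0.05, 0, 0.085], "aperture": 0}, {"d": [-0.1, 0, 0.17], "aperture": 0}, {"d": [-0.1, 0, 0.17], "aperture": 0}]'; python3 jog.py '[{"d": [-0.05, 0, 0.085], "aperture": 0}, {"d": [-0.1, 0, 0.17], "aperture": 0}, {"d": [-0.1, 0, 0.17], "aperture": 0}]'
```

```text
time: 10.85
ee_pos: [0.5154, -0.1734, 0.1555]
eef_rot: [0.988, -0.157, 0.0, -0.0]
ft_force: [0.0, -0.3, 0.0]
width: 0.0001
grip_force: 0.0
time: 11.15
ee_pos: [0.5134, -0.1728, 0.1525]
eef_rot: [0.988, -0.158, 0.001, 0.0]
ft_force: [1.4, 0.6, 1.5]
width: 0.0003
grip_force: 0.7
time: 11.45
ee_pos: [0.5122, -0.1723, 0.15]
eef_rot: [0.988, -0.157, 0.002, 0.0]
ft_force: [-0.8, 0.4, 8.6]
width: 0.0005
grip_force: 3.7
```

```bash
python3 jog.py '[{"d": [-0.025, 0, 0.05], "aperture": 0}, {"d": [-0.05, 0, 0.1], "aperture": 0}, {"d": [-0.05, 0, 0.1], "aperture": 0}]'; python3 jog.py '[{"d": [-0.025, 0, 0.05], "aperture": 0}, {"d": [-0.05, 0, 0.1], "aperture": 0}, {"d": [-0.05, 0, 0.1], "aperture": 0}]'; python3 jog.py '[{"d": [-0.025, 0, 0.05], "aperture": 0}, {"d": [-0.05, 0, 0.1], "aperture": 0}, {"d": [-0.05, 0, 0.1], "aperture": 0}]'
```

```text
time: 11.75
ee_pos: [0.5119, -0.1722, 0.149]
eef_rot: [0.988, -0.157, 0.002, 0.0]
ft_force: [-1.1, 0.6, 16.1]
width: 0.0004
grip_force: 6.6
time: 12.05
ee_pos: [0.5104, -0.1717, 0.1459]
eef_rot: [0.988, -0.157, 0.002, 0.0]
ft_force: [1.3, -0.5, 7.5]
width: 0.0005
grip_force: 3.7
time: 12.35
ee_pos: [0.5104, -0.1717, 0.1453]
eef_rot: [0.988, -0.157, 0.003, 0.001]
ft_force: [-0.8, 0.0, 17.4]
width: 0.0003
grip_force: 7.8
```

```bash
python3 jog.py '[{"d": [-0.025, 0, 0.05], "aperture": 0}, {"d": [-0.05, 0, 0.1], "aperture": 0}, {"d": [-0.05, 0, 0.1], "aperture": 0}]'; python3 jog.py '[{"d": [0.1, 0, -0.5], "aperture": 0}, {"d": [0.25, 0, -2], "aperture": 0}, {"d": [0.25, 0, -2.5], "aperture": 0}, {"d": [0.25, 0, -2.5], "aperture": 0}]'; python3 -c "
from go import *
for n,x,y in(('h0',-47,55),('h1',-47,-55),('h2',45,31)):
  for hh in (.02,.009,0): 
    t=cpt(c,[[x/1e3,y/1e3,hh+.003]])[0]+[0,0,.022]-Rz(c[2])@np.array([.0095,0,0]); shift(t,yawp,n+' '+str(hh))
"
```

```text
time: 12.65
ee_pos: [0.5104, -0.1717, 0.1448]
eef_rot: [0.988, -0.157, 0.004, 0.001]
ft_force: [-2.0, 0.9, 27.8]
width: 0.0007
grip_force: 12.0
time: 13.05
ee_pos: [0.5128, -0.1726, 0.1917]
eef_rot: [0.988, -0.158, 0.001, 0.0]
ft_force: [0.5, -0.6, -0.6]
width: 0.0007
grip_force: 0.0
h0 0.02 tgt [ 0.5608 -0.3038  0.1167] shift [0.0863 0.1097 0.0753] turn -6.284 wrap -0.001 q [ 0.59  0.21 -0.39  1.74  0.09  1.21 -1.71] t 13.05
h0 0.009 tgt [ 0.5556 -0.3021  0.1072] shift [0.0807 0.1097 0.0848] turn -6.284 wrap -0.001 q [ 0.59  0.21 -0.39  1.74  0.09  1.21 -1.71] t 13.05
h0 0 tgt [ 0.5513 -0.3007  0.0994] shift [0.0762 0.1097 0.0926] turn -6.284 wrap -0.001 q [ 0.59  0.21 -0.39  1.74  0.09  1.21 -1.71] t 13.05
h1 0.02 tgt [ 0.595  -0.1992  0.1167] shift [ 0.0862 -0.0003  0.0752] turn -6.284 wrap -0.001 q [ 0.59  0.21 -0.39  1.74  0.09  1.21 -1.71] t 13.05
h1 0.009 tgt [ 0.5897 -0.1975  0.1072] shift [ 0.0807 -0.0003  0.0848] turn -6.284 wrap -0.001 q [ 0.59  0.21 -0.39  1.74  0.09  1.21 -1.71] t 13.05
h1 0 tgt [ 0.5855 -0.1961  0.0994] shift [ 0.0761 -0.0003  0.0925] turn -6.284 wrap -0.001 q [ 0.59  0.21 -0.39  1.74  0.09  1.21 -1.71] t 13.05
h2 0.02 tgt [ 0.4925 -0.2562  0.1627] shift [0.0067 0.0858 0.0291] turn -6.284 wrap -0.001 q [ 0.59  0.21 -0.39  1.74  0.09  1.21 -1.71] t 13.05
h2 0.009 tgt [ 0.4873 -0.2545  0.1532] shift [0.0012 0.0858 0.0386] turn -6.284 wrap -0.001 q [ 0.59  0.21 -0.39  1.74  0.09  1.21 -1.71] t 13.05
h2 0 tgt [ 0.483  -0.2531  0.1454] shift [-0.0034  0.0858  0.0464] turn -6.284 wrap -0.001 q [ 0.59  0.21 -0.39  1.74  0.09  1.21 -1.71] t 13.05
```

Converted, 0.0862 m is 4.31, 0.0848 m is 4.24.

```bash
python3 jog.py '[{"d": [2.25, 0, 0], "aperture": 0}, {"d": [4.31, 0, 0], "aperture": 0}, {"d": [4.31, 0, 1.5], "aperture": 0}, {"d": [4.31, 0, 3.25], "aperture": 0}, {"d": [4.31, 0, 3.76], "aperture": 0}, {"d": [4.035, 0, 4.24], "aperture": 0}, {"d": [4.035, 0, 4.24], "aperture": 0}]' 20; python3 jog.py '[{"d": [-0.05, 0, 0.085], "aperture": 0}, {"d": [-0.1, 0, 0.17], "aperture": 0}, {"d": [-0.1, 0, 0.17], "aperture": 0}]'; for i in 1 2 ; do python3 jog.py '[{"d": [-0.025, 0, 0.05], "aperture": 0}, {"d": [-0.05, 0, 0.1], "aperture": 0}, {"d": [-0.05, 0, 0.1], "aperture": 0}]'; done
```

```text
time: 13.75
ee_pos: [0.5881, -0.1973, 0.1054]
eef_rot: [0.988, -0.157, -0.0, 0.0]
ft_force: [-0.1, 0.3, 0.4]
width: 0.0003
grip_force: 0.0
time: 14.05
ee_pos: [0.587, -0.197, 0.1029]
eef_rot: [0.988, -0.157, 0.0, 0.0]
ft_force: [0.2, -1.1, 0.6]
width: 0.0003
grip_force: 0.1
time: 14.35
ee_pos: [0.586, -0.1966, 0.1003]
eef_rot: [0.988, -0.157, 0.0, 0.0]
ft_force: [0.9, 0.1, -0.6]
width: 0.0003
grip_force: 0.5
time: 14.65
ee_pos: [0.586, -0.1965, 0.0992]
eef_rot: [0.988, -0.157, 0.001, 0.0]
ft_force: [3.1, -2.1, 5.0]
width: 0.0007
grip_force: 3.8
```

```bash
for i in 1 2 3; do python3 jog.py '[{"d": [-0.025, 0, 0.05], "aperture": 0}, {"d": [-0.05, 0, 0.1], "aperture": 0}, {"d": [-0.05, 0, 0.1], "aperture": 0}]'; done
```

```text
time: 14.95
ee_pos: [0.5861, -0.1966, 0.0986]
eef_rot: [0.988, -0.158, 0.003, 0.0]
ft_force: [1.2, -0.3, 12.9]
width: 0.0003
grip_force: 7.5
time: 15.25
ee_pos: [0.5861, -0.1966, 0.0982]
eef_rot: [0.988, -0.158, 0.004, 0.001]
ft_force: [1.7, -0.9, 21.6]
width: 0.0006
grip_force: 11.4
time: 15.55
ee_pos: [0.5861, -0.1966, 0.0977]
eef_rot: [0.987, -0.158, 0.005, 0.001]
ft_force: [0.4, -2.5, 29.9]
width: 0.0005
grip_force: 15.7
```

Post1 is already solid at home height (30 N, z 0.098), so it probably went in together with post3. Next is post0.

Converted, 0.11 m is 5.5, 0.08 m is 4.

```bash
python3 jog.py '[{"d": [0.1, 0, -0.5], "aperture": 0}, {"d": [0.25, 0, -2], "aperture": 0}, {"d": [0.25, 0, -2.75], "aperture": 0}, {"d": [0.5, 2, -3], "aperture": 0}, {"d": [0.5, 4, -3], "aperture": 0}, {"d": [0.5, 5.5, -3], "aperture": 0}, {"d": [0.5, 5.5, -3], "aperture": 0}, {"d": [0.5, 5.5, -3], "aperture": 0}]';  python3 -c "
from go import *
for n,x,y in(('h0',-47,55),):
  for hh in (.02,.009,0): 
    t=cpt(c,[[x/1e3,y/1e3,hh+.003]])[0]+[0,0,.022]-Rz(c[2])@np.array([.0095,0,0]); shift(t,yawp,n+' '+str(hh))
"
```

```text
time: 16.35
ee_pos: [0.5568, -0.3033, 0.1517]
eef_rot: [0.987, -0.158, -0.0, -0.0]
ft_force: [0.8, 0.2, 0.0]
width: 0.0004
grip_force: 0.0
h0 0.02 tgt [ 0.5608 -0.3038  0.1167] shift [ 0.004  -0.0007  0.035 ] turn -6.285 wrap -0.002 q [ 0.68  0.44 -0.33  1.53  0.15  1.2  -1.56] t 16.35
h0 0.009 tgt [ 0.5556 -0.3021  0.1072] shift [-0.0015 -0.0007  0.0445] turn -6.285 wrap -0.002 q [ 0.68  0.44 -0.33  1.53  0.15  1.2  -1.56] t 16.35
h0 0 tgt [ 0.5513 -0.3007  0.0994] shift [-0.006  -0.0007  0.0523] turn -6.285 wrap -0.002 q [ 0.68  0.44 -0.33  1.53  0.15  1.2  -1.56] t 16.35
```

Converted, 0.042 m is 2.1, 0.035 m is 1.75.

```bash
python3 jog.py '[{"d": [0.2, 0, 1], "aperture": 0}, {"d": [0.2, 0, 1.75], "aperture": 0}, {"d": [0, 0, 2.1], "aperture": 0}, {"d": [0, 0, 2.1], "aperture": 0}]'; for i in 1 2 3 4; do python3 jog.py '[{"d": [-0.025, 0, 0.05], "aperture": 0}, {"d": [-0.05, 0, 0.1], "aperture": 0}, {"d": [-0.05, 0, 0.1], "aperture": 0}]'; done
```

```text
time: 16.75
ee_pos: [0.5564, -0.3017, 0.1088]
eef_rot: [0.988, -0.157, -0.001, -0.0]
ft_force: [0.1, 0.5, -0.5]
width: 0.0003
grip_force: 0.0
time: 17.05
ee_pos: [0.5567, -0.3027, 0.1088]
eef_rot: [0.988, -0.157, 0.0, 0.0]
ft_force: [0.3, -0.2, 0.2]
width: 0.0002
grip_force: 0.0
time: 17.35
ee_pos: [0.5554, -0.3023, 0.1062]
eef_rot: [0.988, -0.157, -0.0, 0.0]
ft_force: [-0.3, -1.2, 0.5]
width: 0.0002
grip_force: 0.0
time: 17.65
ee_pos: [0.5549, -0.3021, 0.1046]
eef_rot: [0.988, -0.157, 0.0, 0.0]
ft_force: [0.9, -1.0, 1.3]
width: 0.0004
grip_force: 1.0
time: 17.95
ee_pos: [0.5545, -0.3021, 0.1033]
eef_rot: [0.988, -0.157, 0.001, 0.0]
ft_force: [1.3, -1.2, 6.0]
width: 0.0006
grip_force: 3.2
```

```bash
for i in 1 2 3 4; do python3 jog.py '[{"d": [-0.025, 0, 0.05], "aperture": 0}, {"d": [-0.05, 0, 0.1], "aperture": 0}, {"d": [-0.05, 0, 0.1], "aperture": 0}]'|egrep 'ee_pos|ft'; done
```

```text
ee_pos: [0.5542, -0.302, 0.1022]
ft_force: [2.1, 0.2, 10.4]
ee_pos: [0.5539, -0.3019, 0.1012]
ft_force: [2.2, -0.5, 15.5]
ee_pos: [0.5518, -0.3014, 0.0975]
ft_force: [2.1, -2.2, 8.3]
ee_pos: [0.5518, -0.3014, 0.0971]
ft_force: [0.8, -0.3, 17.2]
```

Post0 clicked: the force dropped, then turned stiff at z 0.097. I'll firm it up, then go to post2.

Converted, 0.002 m is 0.1, -0.001 m is -0.05.

```bash
python3 jog.py '[{"d": [-0.025, 0, 0.05], "aperture": 0}, {"d": [-0.05, 0, 0.1], "aperture": 0}, {"d": [-0.05, 0, 0.1], "aperture": 0}]'|egrep 'ee_pos|ft'; python3 jog.py '[{"d": [0.1, 0, -0.5], "aperture": 0}, {"d": [0.25, 0, -2.5], "aperture": 0}, {"d": [0.25, 0, -5], "aperture": 0}, {"d": [-1.5, -1.1, -5.5], "aperture": 0}, {"d": [-3.5, -1.1, -5.5], "aperture": 0}, {"d": [-3.5, -1.1, -5.5], "aperture": 0}, {"d": [-3.5, -1.1, -5.5], "aperture": 0}]';  python3 -c "
from go import *
for n,x,y in(('h2',45,31),):
  for hh in (.02,.009,0): 
    t=cpt(c,[[x/1e3,y/1e3,hh+.003]])[0]+[0,0,.022]-Rz(c[2])@np.array([.0095,0,0]); shift(t,yawp,n+' '+str(hh))
"
```

```text
ee_pos: [0.5521, -0.3014, 0.0967]
ft_force: [1.1, -0.4, 25.7]
time: 20.15
ee_pos: [0.4883, -0.2575, 0.2022]
eef_rot: [0.987, -0.158, -0.0, 0.0]
ft_force: [-0.5, -0.6, 0.5]
width: 0.0006
grip_force: 0.0
h2 0.02 tgt [ 0.4925 -0.2562  0.1627] shift [ 0.0036 -0.0025  0.0395] turn -6.284 wrap -0.001 q [ 0.71  0.22 -0.36  1.7   0.08  1.23 -1.55] t 20.15
h2 0.009 tgt [ 0.4873 -0.2545  0.1532] shift [-0.0019 -0.0025  0.049 ] turn -6.284 wrap -0.001 q [ 0.71  0.22 -0.36  1.7   0.08  1.23 -1.55] t 20.15
h2 0 tgt [ 0.483  -0.2531  0.1454] shift [-0.0064 -0.0025  0.0568] turn -6.284 wrap -0.001 q [ 0.71  0.22 -0.36  1.7   0.08  1.23 -1.55] t 20.15
```

```bash
python3 jog.py '[{"d": [0.15, -0.125, 1], "aperture": 0}, {"d": [0.18, -0.125, 1.975], "aperture": 0}, {"d": [-0.05, -0.125, 2.35], "aperture": 0}, {"d": [-0.05, -0.125, 2.35], "aperture": 0}]'|egrep 'ee_pos|ft'; for i in 1 2 3 4 5; do python3 jog.py '[{"d": [-0.025, 0, 0.05], "aperture": 0}, {"d": [-0.05, 0, 0.1], "aperture": 0}, {"d": [-0.05, 0, 0.1], "aperture": 0}]'|egrep 'ee_pos|ft'; done
```

```text
ee_pos: [0.4883, -0.2546, 0.154]
ft_force: [0.3, -0.6, -1.0]
ee_pos: [0.4883, -0.2547, 0.1538]
ft_force: [0.1, -0.1, 0.5]
ee_pos: [0.487, -0.2541, 0.1512]
ft_force: [0.1, -0.3, 0.4]
ee_pos: [0.486, -0.2538, 0.1491]
ft_force: [-0.3, 0.6, -0.6]
ee_pos: [0.4851, -0.2535, 0.1471]
ft_force: [-0.4, -0.5, 0.5]
ee_pos: [0.4841, -0.2532, 0.1451]
ft_force: [0.2, -1.1, 0.3]
```

```bash
for i in 1 2 3 4; do python3 jog.py '[{"d": [-0.025, 0, 0.05], "aperture": 0}, {"d": [-0.05, 0, 0.1], "aperture": 0}, {"d": [-0.05, 0, 0.1], "aperture": 0}]'|egrep 'ee_pos|ft'; done
```

```text
ee_pos: [0.4837, -0.2531, 0.1438]
ft_force: [0.2, 0.5, 4.6]
ee_pos: [0.4837, -0.2531, 0.1433]
ft_force: [-1.2, 0.6, 13.6]
ee_pos: [0.4838, -0.2532, 0.1428]
ft_force: [-1.4, 1.3, 23.9]
ee_pos: [0.484, -0.2533, 0.1424]
ft_force: [-1.8, 2.1, 32.0]
```

Post2 was already in, pulled in by the others: stiff at home height. I'll re-check posts 3 and 1 by touch, now that the board should be flat.

Converted, -0.086 m is -4.3, -0.08 m is -4.

```bash
python3 jog.py '[{"d": [0.1, 0, -0.5], "aperture": 0}, {"d": [0.25, 0, -2.5], "aperture": 0}, {"d": [0.25, -2, -2.75], "aperture": 0}, {"d": [0.25, -4, -2.75], "aperture": 0}, {"d": [0.15, -4.3, -2], "aperture": 0}, {"d": [0.1, -4.3, -0.5], "aperture": 0}, {"d": [0.05, -4.3, -0.3], "aperture": 0}, {"d": [0.05, -4.3, -0.3], "aperture": 0}]'|egrep 'ee_pos|ft'; for i in 1 2 3 4; do python3 jog.py '[{"d": [-0.025, 0, 0.05], "aperture": 0}, {"d": [-0.05, 0, 0.1], "aperture": 0}, {"d": [-0.05, 0, 0.1], "aperture": 0}]'|egrep 'time|ee_pos|ft'; done
```

```text
ee_pos: [0.5096, -0.1695, 0.1443]
ft_force: [3.5, 3.0, 5.3]
time: 24.35
ee_pos: [0.5096, -0.1695, 0.1438]
ft_force: [2.6, 3.9, 15.9]
time: 24.65
ee_pos: [0.5096, -0.1695, 0.1434]
ft_force: [0.1, 4.8, 27.0]
time: 24.95
ee_pos: [0.5095, -0.1694, 0.1431]
ft_force: [-1.2, 5.2, 40.8]
time: 25.25
ee_pos: [0.5096, -0.1693, 0.1428]
ft_force: [-4.3, 5.7, 53.2]
```

Converted, 0.086 m is 4.3, 0.082 m is 4.1.

```bash
python3 jog.py '[{"d": [0.1, 0, -0.5], "aperture": 0}, {"d": [0.5, 0, -2.5], "aperture": 0}, {"d": [2.5, 0, -2.5], "aperture": 0}, {"d": [4.3, 0, -2.5], "aperture": 0}, {"d": [4.1, 0, -1], "aperture": 0}, {"d": [4, 0, 1], "aperture": 0}, {"d": [4, 0, 1.95], "aperture": 0}, {"d": [4, 0, 1.95], "aperture": 0}, {"d": [4, 0, 1.95], "aperture": 0}]'|egrep 'ee_pos|ft'; for i in 1 2 ; do python3 jog.py '[{"d": [-0.025, 0, 0.05], "aperture": 0}, {"d": [-0.05, 0, 0.1], "aperture": 0}, {"d": [-0.05, 0, 0.1], "aperture": 0}]'|egrep 'time|ee_pos|ft'; done
```

```text
ee_pos: [0.5837, -0.1958, 0.0985]
ft_force: [9.9, -4.3, 5.0]
time: 26.45
ee_pos: [0.5838, -0.1958, 0.0982]
ft_force: [9.4, -3.9, 15.3]
time: 26.75
ee_pos: [0.5838, -0.1958, 0.0978]
ft_force: [7.7, -3.9, 25.2]
```

All four press points read home height and are stiff. Lifting clear and handing in.

```bash
python3 jog.py '[{"d": [0.1, 0, -0.5], "aperture": 0}, {"d": [0.5, 0, -2.5], "aperture": 0}, {"d": [0.5, 0, -5], "aperture": 0}, {"d": [0.5, 0, -7], "aperture": 0}, {"d": [0.5, 0, -7], "aperture": 0}, {"d": [0.5, 0, -7], "aperture": 0}, {"d": [0.5, 0, -7], "aperture": 0}]'; python3 -c "
from bench import r
print(r.close_job())"
```

```text
time: 27.45
ee_pos: [0.587, -0.1967, 0.2306]
eef_rot: [0.988, -0.158, -0.001, -0.0]
ft_force: [-0.2, 0.2, -0.6]
width: 0.0006
grip_force: 0.0
the job is handed in; nothing more can be done
None
```

The board is on its four posts and I handed the job in at 27.5 s with the gripper clear. The hand-in returned no verdict; by touch all four press points were stiff at home height, but I had no pictures left to confirm it by eye, and one re-check press at post 3 reached 53 N at the fingertips.

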